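# Set out tube offcuts on their marked base plates for tack welding

### The job

Get the tack-welding job ready: stand each of the four bare steel tube offcuts upright on the red base plate whose painted outline has its shape and size, centred in the outline and, for the square and rectangular ones, turned to fit it. Set each one down rather than dropping it, let go of it, and leave the copper tube and the blue painted tube standing where they are.

Things in the scene. Friction and masses are not known exactly. Their poses are not given: they have to be found in the camera images.
- tube_big: Wide round tube offcut, bare bright steel, standing upright with its open end up: outside diameter 60 mm, wall 4 mm, 50 mm high. Origin: centre of its underside (z up), which is on the bench (z = 0) at the start.
- tube_small: Narrow round tube offcut, bare bright steel, standing upright with its open end up: outside diameter 34 mm, wall 4 mm, 80 mm high. Origin: centre of its underside (z up), which is on the bench (z = 0) at the start.
- tube_square: Square tube offcut, bare bright steel, standing upright with its open end up: 42 x 42 mm outside, wall 4 mm, 60 mm high; x and y are square to its sides. Origin: centre of its underside (z up), which is on the bench (z = 0) at the start.
- tube_rect: Rectangular tube offcut, bare bright steel, standing upright with its open end up: 60 mm along its x, 30 mm along its y, wall 4 mm, 50 mm high. Origin: centre of its underside (z up), which is on the bench (z = 0) at the start.
- plate_big: Dark red primed steel base plate, 88 x 88 x 8 mm, fixed to the bench top so that it cannot be moved, its sides turned with its yaw. Marked on top with a cream painted outline: a large circle, 64 mm inside. Origin: centre of its underside, at z = 0; the tube stands on its top, 8 mm above.
- plate_small: Dark red primed steel base plate, 88 x 88 x 8 mm, fixed to the bench top so that it cannot be moved, its sides turned with its yaw. Marked on top with a cream painted outline: a small circle, 38 mm inside. Origin: centre of its underside, at z = 0; the tube stands on its top, 8 mm above.
- plate_square: Dark red primed steel base plate, 88 x 88 x 8 mm, fixed to the bench top so that it cannot be moved, its sides turned with its yaw. Marked on top with a cream painted outline: a square, 46 x 46 mm inside, parallel to the plate's sides. Origin: centre of its underside, at z = 0; x and y run along the sides; the tube stands on its top, 8 mm above.
- plate_rect: Dark red primed steel base plate, 88 x 88 x 8 mm, fixed to the bench top so that it cannot be moved, its sides turned with its yaw. Marked on top with a cream painted outline: a rectangle, 64 mm along the plate's x and 34 mm along its y. Origin: centre of its underside, at z = 0; the tube stands on its top, 8 mm above.
- copper_tube: Round copper tube, to be left alone, standing upright: outside diameter 46 mm, 60 mm high. Origin: centre of its underside (z up), which is on the bench (z = 0) at the start.
- blue_tube: Square tube painted blue, to be left alone, standing upright: 42 x 42 mm outside, 60 mm high. Origin: centre of its underside (z up), which is on the bench (z = 0) at the start.
Things that resemble listed ones, but are neither listed nor needed, are in the scene too. What is shaped like the tube_square but black is not meant.

How it is judged (in metres and radians):
At the end, for the whole second after the job is handed in: Each steel tube stands upright (0.1 rad) at rest on top of its own plate, centred within 10 mm; the square and rectangular ones turned to their outlines within 0.21 rad (12 degrees). The copper and blue tubes stand upright within 20 mm of where they were (horizontal distance between tube_big and plate_big below 0.01 m and z of tube_big in the frame of plate_big between 0.004 and 0.012 m and angle between each of tube_big, tube_small, tube_square, tube_rect, copper_tube, blue_tube's own z axis and vertical below 0.1 rad and linear speed of each of tube_big, tube_small, tube_square, tube_rect below 0.03 m/s and angular speed of each of tube_big, tube_small, tube_square, tube_rect below 0.3 rad/s and horizontal distance between tube_small and plate_small below 0.01 m and z of tube_small in the frame of plate_small between 0.004 and 0.012 m and horizontal distance between tube_square and plate_square below 0.01 m and z of tube_square in the frame of plate_square between 0.004 and 0.012 m and (angle between the x axis of tube_square and the x axis of plate_square, either way round below 0.21 rad or angle between the x axis of tube_square and the y axis of plate_square, either way round below 0.21 rad) and horizontal distance between tube_rect and plate_rect below 0.01 m and z of tube_rect in the frame of plate_rect between 0.004 and 0.012 m and angle between the x axis of tube_rect and the x axis of plate_rect, either way round below 0.21 rad and distance of each of copper_tube, blue_tube from where it was at the start of the episode below 0.02 m); the robot touches nothing.
It fails at once if the copper or the blue tube is moved by more than 20 mm or tipped (distance of any of copper_tube, blue_tube from where it was at the start of the episode above 0.02 m or angle between any of copper_tube, blue_tube's own z axis and vertical above 0.3 rad).
It fails at once if a steel tube is dropped onto its plate (it comes down on it faster than 0.6 m/s) ((horizontal distance between tube_big and plate_big below 0.025 m and z of tube_big in the frame of plate_big below 0.045 m and linear speed of tube_big above 0.6 m/s) or (horizontal distance between tube_small and plate_small below 0.025 m and z of tube_small in the frame of plate_small below 0.045 m and linear speed of tube_small above 0.6 m/s) or (horizontal distance between tube_square and plate_square below 0.025 m and z of tube_square in the frame of plate_square below 0.045 m and linear speed of tube_square above 0.6 m/s) or (horizontal distance between tube_rect and plate_rect below 0.025 m and z of tube_rect in the frame of plate_rect below 0.045 m and linear speed of tube_rect above 0.6 m/s)).
It also fails if it takes over 102 s, if anything falls off the work surface, if the arm or the gripper's body presses on something with over 40 N, if the wrist force passes 120 N, or if a joint passes its speed limit or range.

### The arm

A 7-joint arm with a two-finger parallel gripper is mounted at the origin on the work surface. World frame = base frame: x ahead of the robot, y to its left, z up, the work surface at z = 0. Lengths are in mm, angles in rad, forces in N, time in s.
With the tool pointing down it reaches from about 400 to 875 mm from the base axis. Payload 4.4 kg.
Tool frame: the origin (TCP) lies midway between the tips of the shut fingers; the grasp point (between the pads) lies 19 mm behind it; z points along the fingers, y is the line along which they close (so a half turn about z gives the same grasp; the last joint's range is limited). The gripper opens to 85 mm and grips with 20 to 120 N. Pads are 22 mm wide; open, the fingers measure 114 mm over their backs; the gripper's body (76 mm by 85 mm) begins 54 mm behind the grasp point. The pads swing forward as they close: fully open they stand 13 mm farther back than shut.
Start: joints at [-1.293, 0.628, 0.038, 1.517, -0.027, 0.996, -0.02], TCP at [219.07, 611.985, 231.313] pointing down, gripper open.
Joint ranges: [-3.06, 3.06], [-0.37, 2.12], [-1.25, 1.32], [0.18, 2.47], [-1.1, 4.24], [0.23, 1.98], [-2.94, 2.94]. Speed limits (rad/s): [2.57, 2.57, 3.14, 3.14, 3.14, 3.14, 3.14].

### API

Orientations are given as [roll, pitch, yaw] about the fixed x, y, z axes, in that order (R = Rz(yaw) Ry(pitch) Rx(roll)).
In Python, from cell import ctrl gives the robot as it stands.
- The arm moves only by the shell command python3 -m handwheel 'ROWS'. ROWS is JSON, a list of rows, each a list of 3 entries, a list of its own where there are three numbers: the turn, a rotation vector about the tool's x, y, z in degrees, then the shift along the tool's x, y, z in m, then the closure, from 0 (fully open) to 1 (shut). A call has 1 to 5 rows; each row shifts and turns the commanded pose from where the row before left it, along the tool's axes as they then stand; what a row does not reach is not made up. A row lasts 1/12 s, in which the tool goes at most 41.7 mm and 7.16 degrees, less where a joint would pass 70% of its speed; a pose out of reach is approached as far as the arm can. A call is refused whole if a number of a shift passes 0.0417 or a number of a turn 7.16, either way. A call with a gripper value outside its range is refused whole. The fingers move at their own pace and stop on an object; the grip force is fixed at half the most. Time passes only in rows, so rows that do not move let the fingers close. It gives the time, the measured TCP pose, the force, the opening and the grip force at its end, in the units of the state.
- ctrl.read_state(): the state, without advancing time (a new reading comes with each control period).
- ctrl.get_image(name): name is "scene" or "top" or "wrist"; returns a dict with "pixels" (400x640x3 uint8, red, green, blue), "fx", "fy", "cx", "cy" (pixels), "k1" (the pictures are not rectified: a ray, as slopes to the right and down, at radius r is drawn at 1 + k1 r^2 times it, then the intrinsics apply), "pose" (4x4, takes a point from camera to world coordinates); the wrist camera has in their place "T_tool_cam" (4x4, takes a point from camera to tool coordinates, whose origin is the TCP and whose axes are the flange's). Camera axes: x right, y up, looking along -z (the intrinsics and any distortion apply to the point x, -y, -z); pixel columns grow to the right and rows downward; lengths in mm; the calibration is good to about 2 mm. A picture is of the moment at which its call begins: read the wrist's pose just before it. There is no depth.
- ctrl.finish_job(): hands the job in; it is judged then, once.
The state is a dict: "clock": time; "qpos": joint angles; "qd": joint speeds; "tau": joint torques, N m; "eef_pos": TCP position; "tool_rot": TCP orientation; "force": force on the tool from outside, world axes, zero at the start; "torque": the same for the moment, N m; "width": finger opening in mm; "gripper_force": force on a finger pad.
Only numpy, scipy, OpenCV 4.12 (cv2) and the standard library are available. Lean on these libraries where they do the work, as an engineer would, in place of code of your own. Each camera call takes 0.05 s, during which the arm holds its last target. There are 200 camera calls.

## Working session

There is one attempt and no reset: what is moved stays moved. The work goes in short steps, Python scripts to look and compute and a shell command to move; the robot and the scene stay as the last step left them, time stands still between calls to the robot, and variables do not carry over. Pictures are saved under pics/ and viewed, at most 14 in all, crops included, and the job is handed in when it is done.

```bash
ls; mkdir -p pics
python3 - <<'E'
from cell import ctrl
import cv2
print(ctrl.read_state())
for n in("scene","top"):
    d=ctrl.get_image(n); cv2.imwrite(f"pics/{n}0.png",d["pixels"][:,:,::-1])
    print({k:v for k,v in d.items() if k!="pixels"})
E
```

```text
pics
{'clock': 0.0, 'qpos': array([-1.29280296,  0.62936107,  0.03839852,  1.51835436, -0.0270042 ,
        0.99630574, -0.0200143 ]), 'qd': array([-0.00051096, -0.00213789,  0.00024347, -0.00100324,  0.0003868 ,
       -0.00129626, -0.00127523]), 'tau': array([-1.60312670e-04, -5.63386524e+01,  1.22636274e+00, -1.93441933e+01,
        1.10826746e-02,  1.04859477e-02,  7.75267296e-06]), 'eef_pos': array([218.82718772, 611.39654548, 230.38297511]), 'tool_rot': array([-3.13968057e+00, -3.19107637e-06,  2.79781814e+00]), 'force': array([0.02632353, 0.04488935, 0.69502323]), 'torque': array([-0.01459755,  0.05762089, -0.02723444]), 'gripper_force': 0.0, 'width': 85.45942033580555}
{'fx': 448.28043696329155, 'fy': 448.28043696329155, 'cx': 322.1537277010079, 'cy': 202.61883829785543, 'k1': -0.09829173767772277, 'pose': array([[ 3.69608034e-01, -7.36578050e-01,  5.66429765e-01,
         1.13377612e+03],
       [ 9.29049392e-01,  3.03468968e-01, -2.11598235e-01,
        -2.41006858e+02],
       [-1.60352412e-02,  6.04449636e-01,  7.96481958e-01,
         9.43417887e+02],
       [ 0.00000000e+00,  0.00000000e+00,  0.00000000e+00,
         1.00000000e+00]])}
{'fx': 370.9060250991622, 'fy': 370.9060250991622, 'cx': 318.0087535348581, 'cy': 197.7206286021268, 'k1': -0.07708922540545078, 'pose': array([[-1.99109578e-02,  9.98418062e-01, -5.25825754e-02,
         4.45355319e+02],
       [-9.99801558e-01, -1.99165899e-02,  4.16935932e-04,
         9.61221283e+00],
       [-6.30989224e-04,  5.25804424e-02,  9.98616492e-01,
         1.13582670e+03],
       [ 0.00000000e+00,  0.00000000e+00,  0.00000000e+00,
         1.00000000e+00]])}
```

View pics/top0.png

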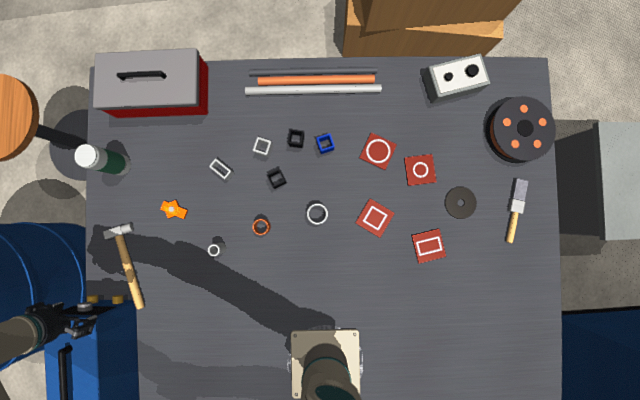

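View pics/scene0.png

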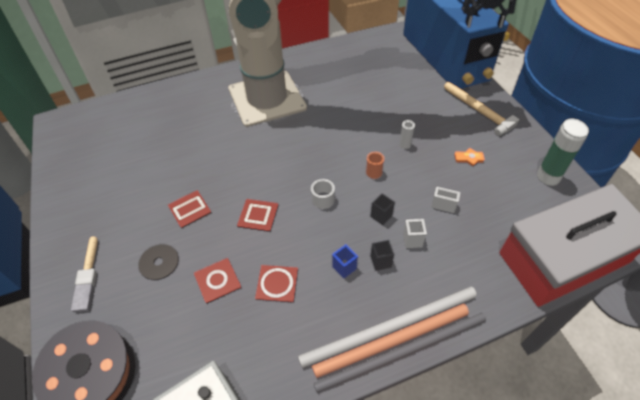

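Top view: the plates and tubes lie in the middle, with the big circle at (378,151), the small circle at (420,170), the square at (375,217) and the rectangle at (428,245). The steel tubes are rect (220,168), square (262,145), big (317,213) and small (214,250). I'll enlarge this area.

```bash
cat > h.py <<'E'
import numpy as np, cv2
from cell import ctrl
from scipy.spatial.transform import Rotation as R
def ray2plane(d,T,uv,z):
    """pixels -> world points on plane z"""
    uv=np.atleast_2d(np.array(uv,float))
    K=np.array([[d["fx"],0,d["cx"]],[0,d["fy"],d["cy"]],[0,0,1]])
    p=cv2.undistortPoints(uv[:,None],K,np.array([d["k1"],0,0,0,0.]))[:,0]
    r=np.c_[p[:,0],-p[:,1],-np.ones(len(p))]@T[:3,:3].T
    return T[:3,3]+r*((z-T[2,3])/r[:,2])[:,None]
def wrist():
    s=ctrl.read_state(); d=ctrl.get_image("wrist")
    T=np.eye(4); T[:3,:3]=R.from_euler("xyz",s["tool_rot"]).as_matrix(); T[:3,3]=s["eef_pos"]
    return s,d,T@d["T_tool_cam"]
def crop(img,x0,y0,x1,y1,f,name):
    cv2.imwrite(name,cv2.resize(img[y0:y1,x0:x1,::-1],None,fx=f,fy=f,interpolation=cv2.INTER_CUBIC))
def rel(s,x,y,yaw,z=None):
    """tool-frame shift and turn to TCP target (tool assumed down), yaw=direction of tool y mod pi"""
    Rm=R.from_euler("xyz",s["tool_rot"]).as_matrix()
    cur=np.arctan2(Rm[1,1],Rm[0,1]); dy=(yaw-cur+np.pi/2)%np.pi-np.pi/2
    w=np.array([x,y,s["eef_pos"][2] if z is None else z])-s["eef_pos"]
    print("shift(m, current axes)",np.round(Rm.T@w/1000,4),"turn about tool z deg",round(-np.degrees(dy),1),"joint7",round(s["qpos"][6],2))
E
python3 - <<'E'
from h import *
d=ctrl.get_image("top"); crop(d["pixels"],195,120,455,270,3,"pics/top1.png")
T=d["pose"]
for n,uv,z in [("rect",(220,168),50),("sq",(262,145),60),("big",(317,212),50),("small",(214,249),80),("pbig",(378,151),8),("psmall",(420,170),8),("psq",(375,217),8),("prect",(428,245),8)]:
    print(n,ray2plane(d,T,uv,z)[0].round())
s,w,TW=wrist(); print(s["qpos"][6],w["T_tool_cam"].round(3)); 
cv2.imwrite("pics/w0.png",w["pixels"][:,:,::-1])
E
```

```text
rect [596. 298.  50.]
sq [660. 171.  60.]
big [461.  13.  50.]
small [360. 309.  80.]
pbig [ 645. -178.    8.]
psmall [ 584. -306.    8.]
psq [ 443. -163.    8.]
prect [ 354. -323.    8.]
-0.0200141775513015 [[  -0.       0.946    0.324   84.315]
 [   1.       0.      -0.       0.277]
 [  -0.       0.324   -0.946 -143.268]
 [   0.       0.       0.       1.   ]]
```

View pics/top1.png

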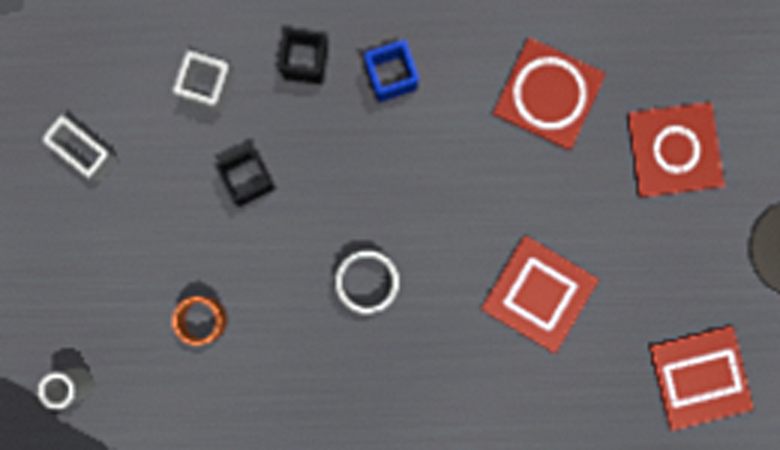

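The enlarged crop resolves every tube and outline. I'll work out positions and yaws from the corners I read off it.

```bash
cat > poses.py <<'E'
from h import *
d=ctrl.get_image("top"); T=d["pose"]
f=lambda pts,z: ray2plane(d,T,(np.array(pts,float)+.5)/3-.5+[195,120],z)
def poly(pts,z):
    P=f(pts,z); c=P.mean(0); a=[np.degrees(np.arctan2(*(P[(i+1)%4]-P[i])[1::-1])) for i in range(4)]
    return c[:2].round(1), np.round(a,1), [round(np.linalg.norm(P[(i+1)%4]-P[i])) for i in range(4)]
if __name__=="__main__":
    print("rect",poly([(43,138),(65,114),(108,154),(90,179)],50))
    print("sq",poly([(187,50),(229,63),(213,106),(173,95)],60))
    print("psq",poly([(526,236),(597,283),(555,352),(482,307)],8))
    print("prect",poly([(650,345),(733,327),(752,408),(671,430)],8))
    for n,p,z in [("big",(367,282),50),("small",(56,390),80),("cop",(199,321),60),("pbig",(550,93),8),("psmall",(676,149),8),("psq o",(541,294),8),("prect o",(702,377),8)]: print(n,f([p],z)[0].round(1))
E
python3 poses.py
```

```text
rect (array([595.3, 297.2]), array([ -43.3, -133.6,  143.5,   48.3]), [32, 59, 30, 63])
sq (array([657.9, 172. ]), array([-108.6,  159.1,   73.3,  -17.6]), [43, 45, 41, 46])
psq (array([ 440.1, -162. ]), array([-124.7,  147. ,   57.2,  -33.2]), [86, 82, 87, 85])
prect (array([ 352.2, -324.9]), array([ -79.3, -168.3,  103.3,   12.5]), [88, 85, 86, 89])
big [455.9  13.   50. ]
small [358.6 310.6  80. ]
cop [421.3 176.1  60. ]
pbig [ 645.9 -178.2    8. ]
psmall [ 585.9 -306.3    8. ]
psq o [ 440.5 -163.     8. ]
prect o [ 352.7 -325.3    8. ]
```

View pics/w0.png

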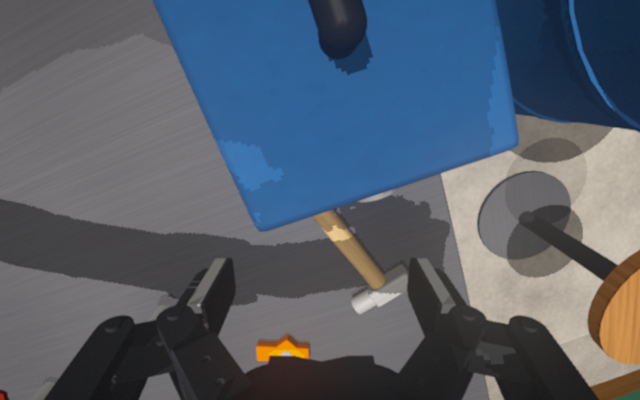

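The wrist camera looks ahead of the fingers: the tips are at about (220,270) and (425,270), with nothing of interest below. First pick: tube_small.

```bash
python3 -c "
from h import *
rel(ctrl.read_state(),358.6,310.6,np.radians(70.3),120)"
```

```text
shift(m, current axes) [-0.233  -0.2363  0.1111] turn about tool z deg -0.0 joint7 -0.02
```

```bash
python3 -m handwheel '[[[0,0,0],[-0.01,-0.01,0.005],0],[[0,0,0],[-0.02,-0.02,0.01],0],[[0,0,0],[-0.02,-0.02,0.01],0],[[0,0,0],[-0.02,-0.02,0.01],0],[[0,0,0],[-0.02,-0.02,0.01],0]]'
python3 -m handwheel '[[[0,0,0],[-0.02,-0.02,0.01],0],[[0,0,0],[-0.02,-0.02,0.01],0],[[0,0,0],[-0.02,-0.02,0.01],0],[[0,0,0],[-0.02,-0.02,0.01],0],[[0,0,0],[-0.02,-0.02,0.01],0]]'
python3 -m handwheel '[[[0,0,0],[-0.02,-0.02,0.006],0],[[0,0,0],[-0.02,-0.02,0],0],[[0,0,0],[-0.003,-0.006,0],0],[[0,0,0],[0,0,0],0],[[0,0,0],[0,0,0],0]]'
python3 -c "
from h import *
s,d,T=wrist(); rel(s,358.6,310.6,np.radians(70.3),22); cv2.imwrite('pics/w1.png',d['pixels'][:,:,::-1]); np.savez('w1.npz',T=T)"
```

```text
clock: 0.67
eef_pos: [273.8, 495.7, 185.9]
tool_rot: [3.141, 0.0, 2.798]
force: [0.1, -0.1, -0.2]
width: 84.9
gripper_force: 0.0
clock: 1.08
eef_pos: [334.3, 367.9, 136.0]
tool_rot: [3.141, 0.0, 2.798]
force: [-0.6, 1.1, -0.4]
width: 85.7
gripper_force: 0.0
clock: 1.5
eef_pos: [359.0, 311.9, 130.5]
tool_rot: [3.141, -0.0, 2.797]
force: [0.7, 0.4, 0.2]
width: 85.3
gripper_force: 0.0
shift(m, current axes) [-1.000e-04 -1.500e-03  1.085e-01] turn about tool z deg -0.0 joint7 0.45
```

View pics/w1.png

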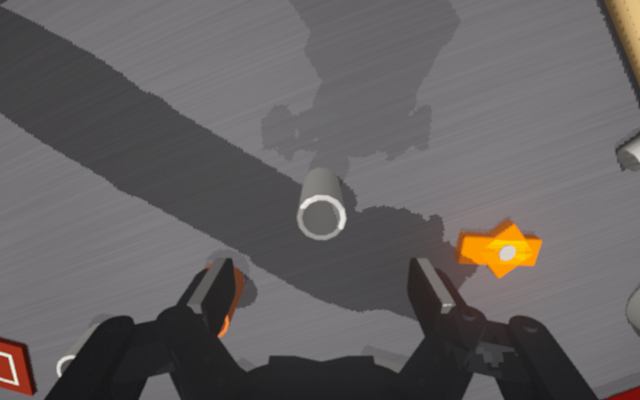

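The tube's top ring is at (321,216), centred between the fingers, and nothing stands in the way.

```bash
python3 -c "
from h import *
s,d,T=wrist(); p=ray2plane(d,T,(321.5,216.5),80)[0]; print(p); rel(s,p[0],p[1],np.radians(70.3),22)"
```

```text
[354.99491135 314.95992082  80.        ]
shift(m, current axes) [0.0042 0.0006 0.1086] turn about tool z deg 0.1 joint7 0.45
```

```bash
python3 -m handwheel '[[[0,0,0],[0.003,0,0.01],0],[[0,0,0],[0,0,0.025],0],[[0,0,0],[0,0,0.03],0],[[0,0,0],[0,0,0.025],0],[[0,0,0],[0,0,0.018],0]]'
python3 -m handwheel '[[[0,0,0],[0,0,0],0],[[0,0,0],[0,0,0],0.5],[[0,0,0],[0,0,0],1],[[0,0,0],[0,0,0],1],[[0,0,0],[0,0,0],1]]'
python3 -m handwheel '[[[0,0,0],[0,0,0],1],[[0,0,0],[0,0,0],1],[[0,0,0],[0,0,0],1],[[0,0,0],[0,0,0],1],[[0,0,0],[0,0,0],1]]'
```

```text
clock: 2.02
eef_pos: [354.8, 313.8, 20.5]
tool_rot: [-3.141, -0.001, 2.801]
force: [1.2, -0.1, 0.1]
width: 85.4
gripper_force: 0.0
clock: 2.43
eef_pos: [356.7, 313.2, 23.5]
tool_rot: [3.139, 0.001, 2.798]
force: [0.3, -0.3, -1.0]
width: 38.9
gripper_force: 0.0
clock: 2.85
eef_pos: [356.7, 313.0, 23.7]
tool_rot: [3.139, 0.001, 2.798]
force: [-1.3, -0.2, 7.0]
width: 33.2
gripper_force: 58.9
```

```bash
python3 -m handwheel '[[[0,0,0],[0,0,-0.01],1],[[0,0,0],[0,0,-0.025],1],[[0,0,0],[0,0,-0.03],1],[[0,0,0],[0,0,-0.03],1],[[0,0,0],[0,0,-0.01],1]]'
python3 -c "
from h import *
rel(ctrl.read_state(),585.9,-306.3,np.radians(70.3),125)"
```

```text
clock: 3.27
eef_pos: [357.4, 313.3, 131.5]
tool_rot: [3.136, 0.003, 2.797]
force: [0.2, 0.2, -3.4]
width: 32.8
gripper_force: 60.3
shift(m, current axes) [-0.4242 -0.5062  0.0049] turn about tool z deg -0.0 joint7 0.45
```

```bash
python3 -m handwheel '[[[0,0,0],[-0.01,-0.012,0],1],[[0,0,0],[-0.02,-0.024,0],1],[[0,0,0],[-0.022,-0.026,0],1],[[0,0,0],[-0.022,-0.026,0],1],[[0,0,0],[-0.022,-0.026,0],1]]'
python3 -m handwheel '[[[0,0,0],[-0.022,-0.026,0],1],[[0,0,0],[-0.022,-0.026,0],1],[[0,0,0],[-0.022,-0.026,0],1],[[0,0,0],[-0.022,-0.026,0],1],[[0,0,0],[-0.022,-0.026,0],1]]'
python3 -m handwheel '[[[0,0,0],[-0.022,-0.026,0],1],[[0,0,0],[-0.022,-0.026,0],1],[[0,0,0],[-0.022,-0.026,0],1],[[0,0,0],[-0.022,-0.026,0],1],[[0,0,0],[-0.022,-0.026,0],1]]'
python3 -m handwheel '[[[0,0,0],[-0.022,-0.026,0],1],[[0,0,0],[-0.022,-0.026,0],1],[[0,0,0],[-0.022,-0.026,0],1],[[0,0,0],[-0.022,-0.026,0],1],[[0,0,0],[-0.01,-0.012,0],1]]'
python3 -c "
from h import *
rel(ctrl.read_state(),585.9,-306.3,np.radians(70.3),80)"
```

```text
clock: 3.68
eef_pos: [408.1, 171.1, 128.2]
tool_rot: [3.141, 0.001, 2.798]
force: [1.0, -0.6, -2.5]
width: 32.9
gripper_force: 60.2
clock: 4.1
eef_pos: [467.8, 11.2, 128.1]
tool_rot: [-3.142, 0.0, 2.798]
force: [0.3, 0.8, -3.0]
width: 33.0
gripper_force: 60.2
clock: 4.52
eef_pos: [527.3, -148.2, 128.1]
tool_rot: [-3.141, -0.0, 2.797]
force: [0.7, 1.1, -3.5]
width: 32.7
gripper_force: 60.2
clock: 4.93
eef_pos: [580.7, -295.0, 128.2]
tool_rot: [-3.138, 0.003, 2.793]
force: [-0.5, -1.7, -2.1]
width: 32.7
gripper_force: 60.2
shift(m, current axes) [-0.0087 -0.0087  0.0482] turn about tool z deg -0.3 joint7 1.54
```

```bash
python3 -m handwheel '[[[0,0,0],[-0.005,-0.004,0.01],1],[[0,0,0],[0,0,0.01],1],[[0,0,0],[0,0,0],1],[[0,0,0],[0,0,0],1],[[0,0,0],[0,0,0],1]]'
python3 -c "
from h import *
s,d,T=wrist(); rel(s,585.9,-306.3,np.radians(70.3),32);crop(d['pixels'],180,80,460,290,2.8,'pics/w2.png'); np.savez('w2.npz',T=T)"
```

```text
clock: 5.35
eef_pos: [583.8, -291.5, 107.0]
tool_rot: [3.14, -0.002, 2.8]
force: [0.4, -0.0, -2.0]
width: 33.0
gripper_force: 60.2
shift(m, current axes) [-0.0071 -0.0133  0.075 ] turn about tool z deg 0.2 joint7 1.54
```

View pics/w2.png

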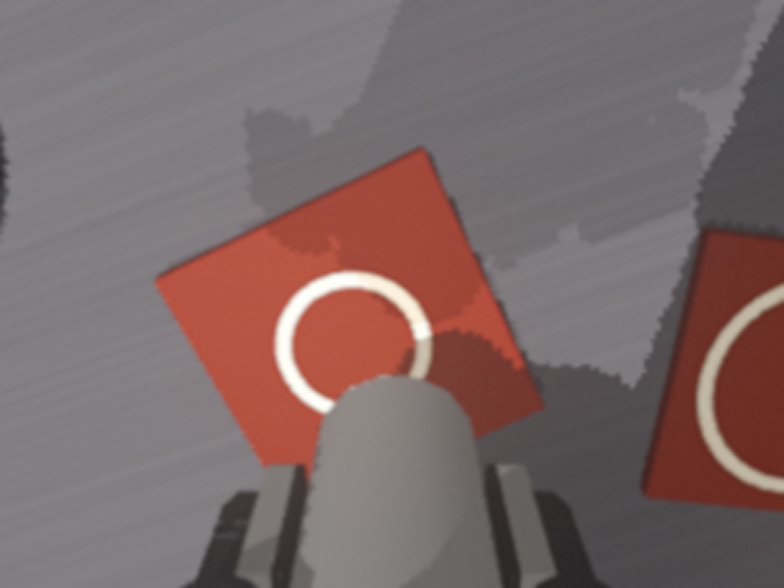

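The ring's centre is at crop (354,347), and the held tube's lower end is centred on x≈395 with its front at y≈377.

```bash
python3 -c "
from h import *
s=ctrl.read_state(); d=ctrl.get_image('wrist'); T=np.load('w2.npz')['T']
g=lambda x,y:((x+.5)/2.8-.5+180,(y+.5)/2.8-.5+80)
p=ray2plane(d,T,g(354,347),8)[0]; print(p); rel(s,p[0],p[1],np.radians(70.3),32)
e=ray2plane(d,T,g(395,377),83)[0]; Rm=R.from_euler('xyz',s['tool_rot']).as_matrix(); print('tube front in tool',Rm.T@(e-s['eef_pos']))"
```

```text
[ 583.47237575 -304.10684495    8.        ]
shift(m, current axes) [-0.0034 -0.0116  0.0754] turn about tool z deg 0.1 joint7 1.54
tube front in tool [17.12429009  0.61498475 24.46327145]
```

```bash
python3 -m handwheel '[[[0,0,0],[-0.004,-0.006,0.01],1],[[0,0,0],[0,-0.006,0.02],1],[[0,0,0],[0,0,0.02],1],[[0,0,0],[0,0,0.012],1],[[0,0,0],[0,0,0.006],1]]'
python3 -m handwheel '[[[0,0,0],[0,0,0.003],1],[[0,0,0],[0,0,0.001],1],[[0,0,0],[0,0,0.001],1],[[0,0,0],[0,0,0],1],[[0,0,0],[0,0,0],1]]'
```

```text
clock: 5.87
eef_pos: [582.4, -306.2, 36.9]
tool_rot: [3.141, -0.004, 2.798]
force: [0.0, 1.0, -2.5]
width: 32.8
gripper_force: 60.1
clock: 6.28
eef_pos: [584.4, -306.9, 35.2]
tool_rot: [-3.141, 0.002, 2.798]
force: [-0.0, -0.1, -1.0]
width: 32.8
gripper_force: 60.2
```

```bash
python3 -m handwheel '[[[0,0,0],[0,0.002,0.001],1],[[0,0,0],[0,0,0.001],1],[[0,0,0],[0,0,0.0005],1],[[0,0,0],[0,0,0],1],[[0,0,0],[0,0,0],1]]'
python3 -m handwheel '[[[0,0,0],[0,0,0.0005],1],[[0,0,0],[0,0,0.0005],1],[[0,0,0],[0,0,0],1],[[0,0,0],[0,0,0],1],[[0,0,0],[0,0,0],1]]'
```

```text
clock: 6.7
eef_pos: [584.6, -304.7, 31.9]
tool_rot: [3.141, 0.0, 2.798]
force: [-0.0, 0.9, -1.8]
width: 33.1
gripper_force: 60.4
clock: 7.12
eef_pos: [584.6, -304.8, 31.9]
tool_rot: [3.142, 0.0, 2.798]
force: [-2.4, 1.7, 4.9]
width: 32.8
gripper_force: 61.0
```

Contact felt (+4.9 N). I'll release slowly and rise.

```bash
python3 -m handwheel '[[[0,0,0],[0,0,0],0.5],[[0,0,0],[0,0,0],0.3],[[0,0,0],[0,0,0],0],[[0,0,0],[0,0,0],0],[[0,0,0],[0,0,0],0]]'
python3 -m handwheel '[[[0,0,0],[0,0,0],0],[[0,0,0],[0,0,-0.01],0],[[0,0,0],[0,0,-0.03],0],[[0,0,0],[0,0,-0.03],0],[[0,0,0],[0,0,-0.03],0]]'
python3 -m handwheel '[[[0,0,0],[0,0,-0.01],0],[[0,0,0],[0,0,0],0]]'
python3 -c "
from h import *
rel(ctrl.read_state(),455.9,13,np.radians(70.3),125)"
```

```text
clock: 7.53
eef_pos: [584.4, -304.9, 30.7]
tool_rot: [-3.142, 0.0, 2.798]
force: [-0.2, -0.2, -0.9]
width: 85.2
gripper_force: 0.0
clock: 7.95
eef_pos: [584.2, -304.7, 132.3]
tool_rot: [3.141, -0.001, 2.798]
force: [-0.4, -0.8, -1.3]
width: 85.5
gripper_force: 0.0
clock: 8.12
eef_pos: [586.6, -305.9, 144.9]
tool_rot: [-3.141, 0.007, 2.798]
force: [0.9, -0.1, -0.0]
width: 85.3
gripper_force: 0.0
shift(m, current axes) [0.2308 0.2561 0.0181] turn about tool z deg -0.0 joint7 1.56
```

```bash
python3 -m handwheel '[[[0,0,0],[0.01,0.011,0],0],[[0,0,0],[0.022,0.0245,0],0],[[0,0,0],[0.022,0.0245,0],0],[[0,0,0],[0.022,0.0245,0],0],[[0,0,0],[0.022,0.0245,0],0]]'
python3 -m handwheel '[[[0,0,0],[0.022,0.0245,0],0],[[0,0,0],[0.022,0.0245,0],0],[[0,0,0],[0.022,0.0245,0],0],[[0,0,0],[0.022,0.0245,0.005],0],[[0,0,0],[0.022,0.0245,0.01],0]]'
python3 -m handwheel '[[[0,0,0],[0.016,0.018,0.005],0],[[0,0,0],[0.005,0.006,0],0],[[0,0,0],[0,0,0],0],[[0,0,0],[0,0,0],0],[[0,0,0],[0,0,0],0]]'
python3 -c "
from h import *
s,d,T=wrist(); rel(s,455.9,13,np.radians(70.3),8);crop(d['pixels'],180,80,460,290,2.8,'pics/w3.png'); np.savez('w3.npz',T=T)"
```

```text
clock: 8.53
eef_pos: [527.0, -167.7, 139.5]
tool_rot: [-3.142, -0.003, 2.797]
force: [-0.0, 0.2, -0.2]
width: 85.7
gripper_force: 0.0
clock: 8.95
eef_pos: [465.6, -15.6, 125.6]
tool_rot: [3.141, 0.0, 2.797]
force: [0.8, -0.3, 0.0]
width: 85.3
gripper_force: 0.0
clock: 9.37
eef_pos: [455.7, 11.3, 120.8]
tool_rot: [-3.141, 0.001, 2.796]
force: [0.5, -0.7, -0.8]
width: 85.1
gripper_force: 0.0
shift(m, current axes) [0.0005 0.0017 0.1128] turn about tool z deg -0.1 joint7 1.03
```

View pics/w3.png

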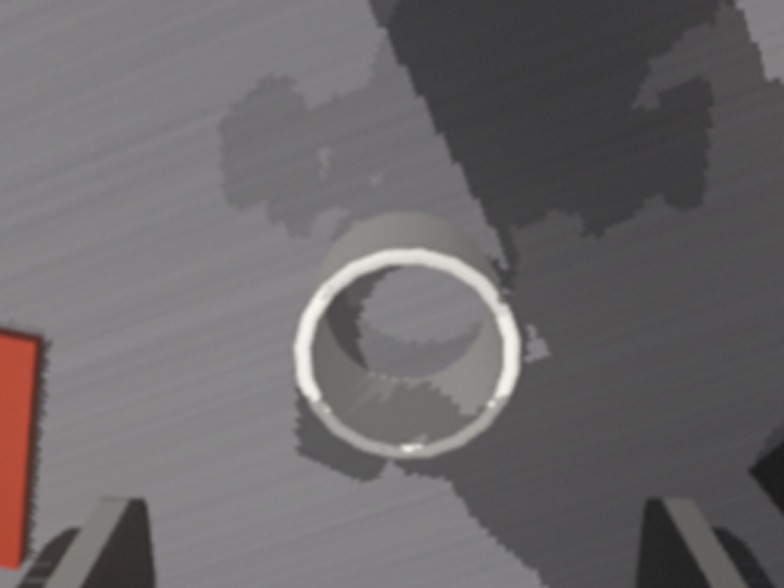

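The big tube's rim is centred at crop (407.5,353).

```bash
cat >> h.py <<'E'
def at(npz,x,y,z,yaw,zt):
    s=ctrl.read_state(); d=ctrl.get_image('wrist'); T=np.load(npz)['T']
    p=ray2plane(d,T,((x+.5)/2.8-.5+180,(y+.5)/2.8-.5+80),z)[0]; print(p); rel(s,p[0],p[1],np.radians(yaw),zt)
E
python3 -c "
from h import *
at('w3.npz',407.5,353,50,70.3,10)"
```

```text
[452.67363866  16.09160139  50.        ]
shift(m, current axes) [0.0046 0.0036 0.1108] turn about tool z deg -0.2 joint7 1.03
```

```bash
python3 -m handwheel '[[[0,0,0],[0.004,0.003,0.01],0],[[0,0,0],[0,0,0.03],0],[[0,0,0],[0,0,0.03],0],[[0,0,0],[0,0,0.025],0],[[0,0,0],[0,0,0.013],0]]'
python3 -m handwheel '[[[0,0,0],[0,0,0.002],0],[[0,0,0],[0,0,0],0.2],[[0,0,0],[0,0,0],1],[[0,0,0],[0,0,0],1],[[0,0,0],[0,0,0],1]]'
python3 -m handwheel '[[[0,0,0],[0,0,0],1],[[0,0,0],[0,0,0],1],[[0,0,0],[0,0,0],1],[[0,0,0],[0,0,0],1],[[0,0,0],[0,0,0],1]]'
```

```text
clock: 9.88
eef_pos: [451.2, 14.2, 23.4]
tool_rot: [-3.135, -0.002, 2.796]
force: [0.2, -1.3, 0.6]
width: 85.4
gripper_force: 0.0
clock: 10.3
eef_pos: [452.0, 14.6, 23.6]
tool_rot: [-3.136, 0.0, 2.796]
force: [0.0, -1.2, 2.6]
width: 58.0
gripper_force: 64.5
clock: 10.72
eef_pos: [452.0, 14.6, 23.6]
tool_rot: [-3.135, 0.001, 2.797]
force: [0.4, -3.8, 7.0]
width: 58.1
gripper_force: 65.0
```

The fingers stand 13 mm too high, because a row was cut short. I'll reopen and go lower.

```bash
python3 -m handwheel '[[[0,0,0],[0,0,0],0.2],[[0,0,0],[0,0,0],0],[[0,0,0],[0,0,0],0],[[0,0,0],[0,0,0],0],[[0,0,0],[0,0,0.004],0]]'
python3 -m handwheel '[[[0,0,0],[0,0,0.005],0],[[0,0,0],[0,0,0.003],0],[[0,0,0],[0,0,0.001],0],[[0,0,0],[0,0,0],0],[[0,0,0],[0,0,0],0]]'
python3 -c "
from h import *
s=ctrl.read_state();print(s['qpos'].round(2),s['eef_pos'],s['force'])"
```

```text
clock: 11.13
eef_pos: [451.6, 15.4, 19.1]
tool_rot: [-3.136, -0.0, 2.798]
force: [-0.8, 0.5, 0.5]
width: 85.3
gripper_force: 0.0
clock: 11.55
eef_pos: [451.2, 15.2, 9.8]
tool_rot: [-3.136, -0.002, 2.798]
force: [0.5, -0.5, -0.1]
width: 85.3
gripper_force: 0.0
[ 0.05  0.78 -0.22  2.2   0.73  0.23  0.4 ] [451.15886951  15.16695818   9.77682452] [ 0.50149027 -0.48451555 -0.05484176]
```

```bash
python3 -m handwheel '[[[0,0,0],[0,0,0],0.2],[[0,0,0],[0,0,0],1],[[0,0,0],[0,0,0],1],[[0,0,0],[0,0,0],1],[[0,0,0],[0,0,0],1]]'
python3 -m handwheel '[[[0,0,0],[0,0,0],1],[[0,0,0],[0,0,0],1],[[0,0,0],[0,0,-0.005],1],[[0,0,0],[0,0,-0.02],1],[[0,0,0],[0,0,-0.025],1]]'
python3 -m handwheel '[[[0,0,0],[0,0,-0.03],1],[[0,0,0],[0,0,-0.02],1],[[0,0,0],[0,0,-0.005],1],[[0,0,0],[0,0,0],1],[[0,0,0],[0,0,0],1]]'
python3 -c "
from h import *
s=ctrl.read_state();print(s['qpos'].round(2))
rel(s,643,-175.5,np.radians(70.3),105)"
```

```text
clock: 11.97
eef_pos: [451.3, 15.1, 10.4]
tool_rot: [-3.136, -0.0, 2.798]
force: [-0.6, -0.1, 6.3]
width: 58.5
gripper_force: 63.2
clock: 12.38
eef_pos: [449.8, 15.4, 59.4]
tool_rot: [-3.133, -0.005, 2.799]
force: [0.9, 0.0, -2.5]
width: 58.2
gripper_force: 65.5
clock: 12.8
eef_pos: [451.1, 15.2, 114.3]
tool_rot: [-3.135, -0.002, 2.797]
force: [-0.2, 0.2, -2.2]
width: 58.5
gripper_force: 65.7
[ 0.24  0.59 -0.48  2.15  0.56  0.53  0.56]
shift(m, current axes) [-0.2451 -0.1147  0.0096] turn about tool z deg -0.0 joint7 0.56
```

```bash
python3 -m handwheel '[[[0,0,0],[-0.012,-0.006,0],1],[[0,0,0],[-0.025,-0.012,0],1],[[0,0,0],[-0.026,-0.012,0],1],[[0,0,0],[-0.026,-0.012,0],1],[[0,0,0],[-0.026,-0.012,0],1]]'
python3 -m handwheel '[[[0,0,0],[-0.026,-0.012,0],1],[[0,0,0],[-0.026,-0.012,0],1],[[0,0,0],[-0.026,-0.012,0],1],[[0,0,0],[-0.025,-0.012,0],1],[[0,0,0],[-0.018,-0.008,0],1]]'
python3 -m handwheel '[[[0,0,0],[-0.006,-0.003,0],1],[[0,0,0],[0,0,0],1],[[0,0,0],[0,0,0],1],[[0,0,0],[0,0,0],1]]'
python3 -c "
from h import *
s,d,T=wrist(); rel(s,643,-175.5,np.radians(70.3),18);crop(d['pixels'],180,80,460,290,2.8,'pics/w4.png'); np.savez('w4.npz',T=T)"
```

```text
clock: 13.22
eef_pos: [541.0, -74.9, 112.7]
tool_rot: [-3.134, -0.005, 2.798]
force: [0.7, 0.4, -4.1]
width: 58.4
gripper_force: 65.7
clock: 13.63
eef_pos: [636.7, -170.0, 112.0]
tool_rot: [-3.133, -0.004, 2.796]
force: [1.3, -0.1, -3.4]
width: 58.3
gripper_force: 65.7
clock: 13.97
eef_pos: [639.8, -170.1, 114.1]
tool_rot: [-3.136, -0.005, 2.8]
force: [-0.0, 1.2, -2.5]
width: 58.5
gripper_force: 65.7
shift(m, current axes) [-0.0053 -0.0034  0.0961] turn about tool z deg 0.1 joint7 1.02
```

View pics/w4.png

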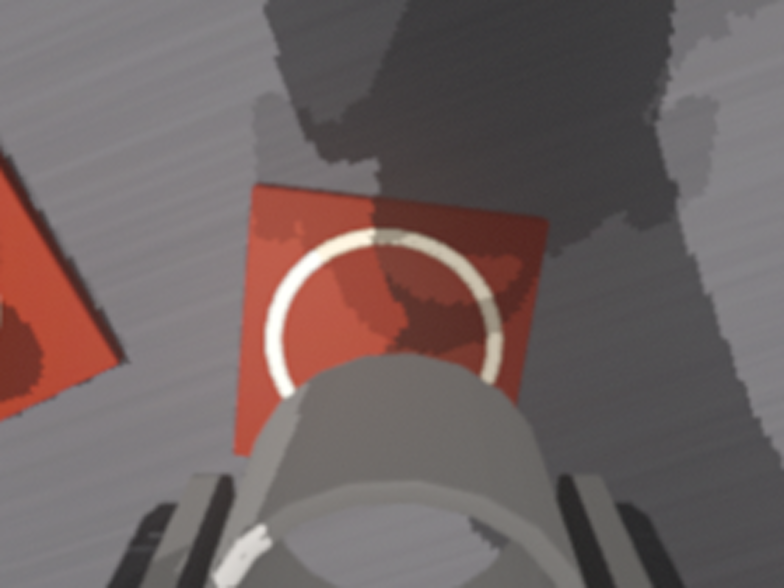

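The ring's centre is at crop (383.5,339), and the tube's front lower edge is at (402,355).

```bash
python3 -c "
from h import *
at('w4.npz',383.5,339,8,70.3,18)
at('w4.npz',402,355,104,70.3,18)"
```

```text
[ 641.85661952 -175.04671178    8.        ]
shift(m, current axes) [-0.0036 -0.0033  0.0966] turn about tool z deg 0.1 joint7 1.02
[ 615.10701543 -159.76077321  104.        ]
shift(m, current axes) [0.0272 0.0023 0.097 ] turn about tool z deg 0.1 joint7 1.02
```

```bash
python3 -m handwheel '[[[0,0,0],[-0.002,-0.004,0.01],1],[[0,0,0],[0,0,0.025],1],[[0,0,0],[0,0,0.025],1],[[0,0,0],[0,0,0.015],1],[[0,0,0],[0,0,0.01],1]]'
python3 -m handwheel '[[[0,0,0],[0,0,0.006],1],[[0,0,0],[0,0,0.001],1],[[0,0,0],[0,0,0],1],[[0,0,0],[0,0,0],1],[[0,0,0],[0,0,0],1]]'
```

```text
clock: 14.53
eef_pos: [639.9, -177.2, 27.6]
tool_rot: [-3.135, -0.005, 2.798]
force: [0.0, 0.1, -3.0]
width: 58.2
gripper_force: 65.6
clock: 14.95
eef_pos: [642.5, -177.3, 24.4]
tool_rot: [-3.136, 0.001, 2.798]
force: [-0.7, 0.1, -1.9]
width: 58.2
gripper_force: 65.7
```

```bash
python3 -m handwheel '[[[0,0,0],[0,0.001,0.002],1],[[0,0,0],[0,0,0.001],1],[[0,0,0],[0,0,0.001],1],[[0,0,0],[0,0,0.0005],1],[[0,0,0],[0,0,0],1]]'
python3 -m handwheel '[[[0,0,0],[0,0,0.0005],1],[[0,0,0],[0,0,0.0005],1],[[0,0,0],[0,0,0],1],[[0,0,0],[0,0,0],1],[[0,0,0],[0,0,0],1]]'
```

```text
clock: 15.37
eef_pos: [641.9, -176.2, 18.6]
tool_rot: [-3.135, -0.001, 2.798]
force: [-0.3, -0.4, -3.3]
width: 58.2
gripper_force: 65.8
clock: 15.78
eef_pos: [641.9, -176.3, 18.5]
tool_rot: [-3.135, -0.001, 2.798]
force: [-2.6, -0.2, 5.4]
width: 58.6
gripper_force: 66.4
```

```bash
python3 -m handwheel '[[[0,0,0],[0,0,0],0.3],[[0,0,0],[0,0,0],0.1],[[0,0,0],[0,0,0],0],[[0,0,0],[0,0,0],0],[[0,0,0],[0,0,0],0]]'
python3 -m handwheel '[[[0,0,0],[0,0,0],0],[[0,0,0],[0,0,-0.01],0],[[0,0,0],[0,0,-0.03],0],[[0,0,0],[0,0,-0.03],0],[[0,0,0],[0,0,-0.03],0]]'
python3 -m handwheel '[[[0,0,0],[0,0,-0.015],0],[[0,0,0],[0,0,0],0]]'
python3 -c "
from h import *
rel(ctrl.read_state(),655,175.5,np.radians(71.5),130)"
```

```text
clock: 16.2
eef_pos: [642.1, -176.3, 17.6]
tool_rot: [-3.136, -0.001, 2.798]
force: [-0.1, -0.1, -0.1]
width: 85.2
gripper_force: 0.0
clock: 16.62
eef_pos: [642.0, -175.4, 119.2]
tool_rot: [-3.136, -0.002, 2.798]
force: [1.2, 0.3, -0.0]
width: 85.1
gripper_force: 0.0
clock: 16.78
eef_pos: [645.3, -175.7, 138.0]
tool_rot: [-3.137, 0.007, 2.798]
force: [1.0, -0.7, 0.3]
width: 85.4
gripper_force: 0.0
shift(m, current axes) [0.1093 0.3339 0.0058] turn about tool z deg -1.2 joint7 1.03
```

```bash
python3 -m handwheel '[[[0,0,0],[0.005,0.014,0],0],[[0,0,0],[0.01,0.029,0],0],[[0,0,0],[0.01,0.03,0],0],[[0,0,0],[0.01,0.03,0],0],[[0,0,0],[0.01,0.03,0],0]]'
python3 -m handwheel '[[[0,0,0],[0.01,0.03,0],0],[[0,0,0],[0.01,0.03,0],0],[[0,0,0],[0.01,0.03,0],0],[[0,0,0],[0.01,0.03,0],0],[[0,0,0],[0.01,0.03,0],0]]'
python3 -m handwheel '[[[0,0,0],[0.009,0.03,0],0],[[0,0,-1],[0.005,0.018,0],0],[[0,0,0],[0,0.004,0],0],[[0,0,0],[0,0,0],0],[[0,0,0],[0,0,0],0]]'
python3 -c "
from h import *
s,d,T=wrist(); rel(s,655,175.5,np.radians(71.5),18);crop(d['pixels'],180,80,460,290,2.8,'pics/w5.png'); np.savez('w5.npz',T=T)"
```

```text
clock: 17.2
eef_pos: [643.1, -32.6, 130.4]
tool_rot: [-3.135, -0.004, 2.798]
force: [0.5, 0.8, -0.2]
width: 85.8
gripper_force: 0.0
clock: 17.62
eef_pos: [646.2, 125.4, 129.4]
tool_rot: [-3.134, -0.004, 2.799]
force: [0.2, -0.1, 0.1]
width: 85.6
gripper_force: 0.0
clock: 18.03
eef_pos: [651.7, 175.3, 129.6]
tool_rot: [-3.133, -0.003, 2.815]
force: [0.6, -0.9, -0.1]
width: 85.3
gripper_force: 0.0
shift(m, current axes) [-0.0034  0.0022  0.1116] turn about tool z deg -0.2 joint7 0.55
```

View pics/w5.png

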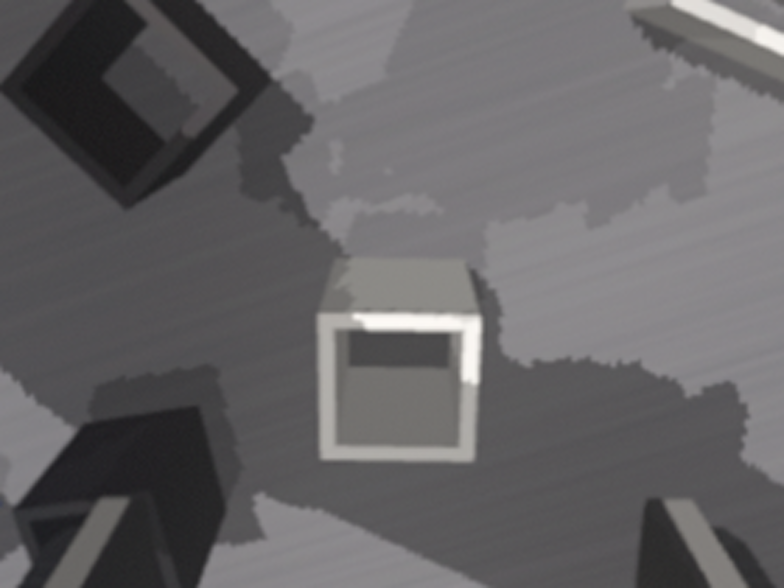

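The rim is square to the tool, with its centre at crop (398,386). The black tube at lower left clears the left finger's path.

```bash
python3 -c "
from h import *
at('w5.npz',398,386,60,71.5,18)
d=ctrl.get_image('wrist'); P=ray2plane(d,np.load('w5.npz')['T'],[((x+.5)/2.8-.5+180,(y+.5)/2.8-.5+80) for x,y in [(317,312),(482,312),(475,461),(319,461)]],60)
print(P.mean(0),[np.degrees(np.arctan2(*(P[(i+1)%4]-P[i])[1::-1])).round(1) for i in range(4)])"
```

```text
[655.89135541 174.31527917  60.        ]
shift(m, current axes) [-0.0038  0.0023  0.1118] turn about tool z deg -0.3 joint7 0.55
[656.68587373 174.08901195  60.        ] [np.float64(71.4), np.float64(-19.4), np.float64(-108.5), np.float64(160.3)]
```

Well aligned. I'll descend, grip and lift.

```bash
python3 -m handwheel '[[[0,0,0],[-0.004,0.002,0.01],0],[[0,0,0],[0,0,0.03],0],[[0,0,0],[0,0,0.03],0],[[0,0,0],[0,0,0.025],0],[[0,0,0],[0,0,0.015],0]]'
python3 -m handwheel '[[[0,0,0],[0,0,0.001],0],[[0,0,0],[0,0,0],0],[[0,0,0],[0,0,0],0.4],[[0,0,0],[0,0,0],1],[[0,0,0],[0,0,0],1]]'
python3 -m handwheel '[[[0,0,0],[0,0,0],1],[[0,0,0],[0,0,0],1],[[0,0,0],[0,0,0],1],[[0,0,0],[0,0,0],1],[[0,0,0],[0,0,0],1]]'
```

```text
clock: 18.6
eef_pos: [655.0, 174.4, 17.0]
tool_rot: [-3.132, -0.005, 2.814]
force: [-0.3, -0.3, 0.2]
width: 85.5
gripper_force: 0.0
clock: 19.02
eef_pos: [657.7, 177.0, 21.6]
tool_rot: [-3.137, 0.001, 2.815]
force: [-0.4, -0.2, -0.2]
width: 51.6
gripper_force: 0.0
clock: 19.43
eef_pos: [657.5, 176.4, 21.4]
tool_rot: [-3.136, 0.001, 2.815]
force: [-1.1, -2.0, 6.5]
width: 41.5
gripper_force: 61.0
```

```bash
python3 -m handwheel '[[[0,0,0],[0,0,-0.01],1],[[0,0,0],[0,0,-0.025],1],[[0,0,0],[0,0,-0.03],1],[[0,0,0],[0,0,-0.03],1],[[0,0,0],[0,0,-0.01],1]]'
python3 -c "
from h import *
rel(ctrl.read_state(),437.5,-160,np.radians(57),115)"
```

```text
clock: 19.85
eef_pos: [659.0, 178.6, 129.7]
tool_rot: [-3.14, 0.004, 2.815]
force: [0.6, 1.5, -1.7]
width: 41.5
gripper_force: 61.5
shift(m, current axes) [ 0.1014 -0.3917  0.0148] turn about tool z deg 14.3 joint7 0.55
```

```bash
python3 -m handwheel '[[[0,0,0],[0.003,-0.012,0],1],[[0,0,0],[0.007,-0.025,0],1],[[0,0,0],[0.008,-0.03,0],1],[[0,0,0],[0.008,-0.03,0],1],[[0,0,0],[0.008,-0.03,0],1]]'
python3 -m handwheel '[[[0,0,0],[0.008,-0.03,0],1],[[0,0,0],[0.008,-0.03,0],1],[[0,0,0],[0.008,-0.03,0],1],[[0,0,0],[0.008,-0.03,0],1],[[0,0,0],[0.008,-0.03,0],1]]'
python3 -m handwheel '[[[0,0,0],[0.008,-0.03,0],1],[[0,0,0],[0.008,-0.03,0],1],[[0,0,0],[0.008,-0.03,0],1],[[0,0,0],[0.006,-0.02,0],1],[[0,0,0],[0.001,-0.006,0],1]]'
python3 -m handwheel '[[[0,0,3],[0,0,0],1],[[0,0,6],[0,0,0],1],[[0,0,5],[0,0,0.005],1],[[0,0,0],[0,0,0],1],[[0,0,0],[0,0,0],1]]'
python3 -c "
from h import *
s,d,T=wrist(); rel(s,437.5,-160,np.radians(57),29.4);crop(d['pixels'],180,80,460,290,2.8,'pics/w6.png'); np.savez('w6.npz',T=T)"
```

```text
clock: 20.27
eef_pos: [582.3, 66.5, 124.9]
tool_rot: [-3.135, -0.003, 2.816]
force: [1.3, -0.1, -3.8]
width: 41.3
gripper_force: 61.6
clock: 20.68
eef_pos: [496.5, -62.6, 126.2]
tool_rot: [-3.135, -0.002, 2.816]
force: [0.6, -0.1, -2.8]
width: 41.5
gripper_force: 61.6
clock: 21.1
eef_pos: [427.4, -165.1, 126.6]
tool_rot: [-3.132, -0.006, 2.81]
force: [-1.3, 0.0, -2.9]
width: 40.9
gripper_force: 61.7
clock: 21.52
eef_pos: [431.4, -160.9, 122.1]
tool_rot: [-3.135, -0.001, 2.574]
force: [0.3, -0.0, -3.8]
width: 41.4
gripper_force: 61.6
shift(m, current axes) [-0.0047  0.0046  0.0927] turn about tool z deg 0.5 joint7 0.77
```

View pics/w6.png

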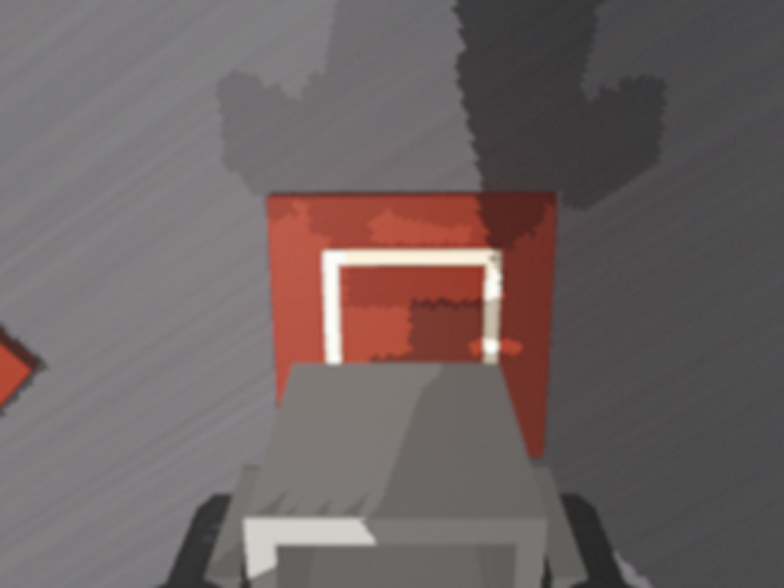

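The outline is square to the tube. The midpoint of its inner far edge is at crop (412,265), and the tube's lower front edge midpoint is at (396.5,363).

```bash
python3 -c "
from h import *
at('w6.npz',412,265,8,57,29.4)
at('w6.npz',396.5,363,100.7,57,29.4)"
```

```text
[ 419.2265614  -147.71054035    8.        ]
shift(m, current axes) [0.0175 0.0051 0.0928] turn about tool z deg 0.5 joint7 0.77
[ 414.03378376 -149.54756512  100.7       ]
shift(m, current axes) [0.021  0.0008 0.0929] turn about tool z deg 0.5 joint7 0.77
```

```bash
python3 -m handwheel '[[[0,0,0.5],[-0.005,0.0045,0.01],1],[[0,0,0],[0,0,0.025],1],[[0,0,0],[0,0,0.025],1],[[0,0,0],[0,0,0.015],1],[[0,0,0],[0,0,0.008],1]]'
python3 -m handwheel '[[[0,0,0],[0,0,0.003],1],[[0,0,0],[0,0,0],1],[[0,0,0],[0,0,0],1],[[0,0,0],[0,0,0],1],[[0,0,0],[0,0,0],1]]'
python3 -c "
from h import *
s=ctrl.read_state(); print(s['qpos'].round(2)); rel(s,437.5,-160,np.radians(57),29.4)"
```

```text
clock: 22.08
eef_pos: [437.3, -160.3, 37.0]
tool_rot: [-3.135, -0.003, 2.563]
force: [0.6, 1.0, -3.8]
width: 41.7
gripper_force: 61.5
clock: 22.5
eef_pos: [438.5, -161.2, 37.1]
tool_rot: [-3.136, 0.002, 2.562]
force: [-0.2, -0.1, -2.7]
width: 41.4
gripper_force: 61.5
[ 0.49  0.73 -0.3   2.16  0.66  0.34  0.62]
shift(m, current axes) [0.0015 0.0005 0.0077] turn about tool z deg -0.2 joint7 0.62
```

```bash
python3 -m handwheel '[[[0,0,0],[0,0,0.003],1],[[0,0,0],[0,0,0.002],1],[[0,0,0],[0,0,0.001],1],[[0,0,0],[0,0,0],1],[[0,0,0],[0,0,0],1]]'
python3 -m handwheel '[[[0,0,0],[0,0,0.0005],1],[[0,0,0],[0,0,0.0005],1],[[0,0,0],[0,0,0.0005],1],[[0,0,0],[0,0,0],1],[[0,0,0],[0,0,0],1]]'
```

```text
clock: 22.92
eef_pos: [437.7, -160.9, 30.2]
tool_rot: [-3.135, -0.0, 2.562]
force: [0.3, 0.2, -3.2]
width: 41.6
gripper_force: 61.5
clock: 23.33
eef_pos: [437.8, -161.0, 29.3]
tool_rot: [-3.135, 0.001, 2.562]
force: [-1.5, 0.9, 4.8]
width: 41.2
gripper_force: 62.5
```

```bash
python3 -m handwheel '[[[0,0,0],[0,0,0],0.4],[[0,0,0],[0,0,0],0.2],[[0,0,0],[0,0,0],0],[[0,0,0],[0,0,0],0],[[0,0,0],[0,0,0],0]]'
python3 -m handwheel '[[[0,0,0],[0,0,0],0],[[0,0,0],[0,0,-0.01],0],[[0,0,0],[0,0,-0.03],0],[[0,0,0],[0,0,-0.03],0],[[0,0,0],[0,0,-0.03],0]]'
python3 -m handwheel '[[[0,0,0],[0,0,-0.015],0],[[0,0,0],[0,0,0],0]]'
python3 -c "
from h import *
rel(ctrl.read_state(),593.5,299.5,np.radians(-42),130)"
```

```text
clock: 23.75
eef_pos: [437.8, -160.9, 28.7]
tool_rot: [-3.135, 0.0, 2.562]
force: [-0.1, 1.1, -0.2]
width: 85.3
gripper_force: 0.0
clock: 24.17
eef_pos: [437.5, -160.0, 129.6]
tool_rot: [-3.135, -0.002, 2.563]
force: [0.1, -1.1, -0.6]
width: 85.6
gripper_force: 0.0
clock: 24.33
eef_pos: [440.2, -160.9, 146.8]
tool_rot: [-3.137, 0.006, 2.562]
force: [0.2, -0.8, -0.3]
width: 85.4
gripper_force: 0.0
shift(m, current axes) [0.1241 0.4692 0.0138] turn about tool z deg -81.2 joint7 0.78
```

Translate first (16 rows), then turn +98.8° in place.

```bash
python3 -m handwheel '[[[0,0,0],[0.003,0.012,0],0],[[0,0,0],[0.007,0.026,0],0],[[0,0,0],[0.008,0.031,0],0],[[0,0,0],[0.008,0.031,0],0],[[0,0,0],[0.008,0.031,0],0]]'
python3 -m handwheel '[[[0,0,0],[0.008,0.031,0],0],[[0,0,0],[0.008,0.031,0],0],[[0,0,0],[0.008,0.031,0],0],[[0,0,0],[0.008,0.031,0],0],[[0,0,0],[0.008,0.031,0],0]]'
python3 -m handwheel '[[[0,0,0],[0.008,0.031,0],0],[[0,0,0],[0.008,0.031,0],0],[[0,0,0],[0.008,0.031,0],0],[[0,0,0],[0.008,0.031,0],0],[[0,0,0],[0.008,0.031,0],0]]'
python3 -m handwheel '[[[0,0,4],[0.006,0.022,0],0],[[0,0,7],[0.003,0.006,0],0],[[0,0,7],[0,0,0],0],[[0,0,7],[0,0,0],0],[[0,0,7],[0,0,0],0]]'
python3 -m handwheel '[[[0,0,7],[0,0,0],0],[[0,0,7],[0,0,0],0],[[0,0,7],[0,0,0],0],[[0,0,7],[0,0,0],0],[[0,0,7],[0,0,0],0]]'
python3 -m handwheel '[[[0,0,7],[0,0,0],0],[[0,0,7],[0,0,0],0],[[0,0,7],[0,0,0],0],[[0,0,7],[0,0,0],0],[[0,0,4],[0,0,0],0]]'
python3 -m handwheel '[[[0,0,0],[0,0,0],0],[[0,0,0],[0,0,0],0],[[0,0,0],[0,0,0],0]]'
python3 -c "
from h import *
s,d,T=wrist(); rel(s,593.5,299.5,np.radians(-42),12);crop(d['pixels'],180,80,460,290,2.8,'pics/w7.png'); np.savez('w7.npz',T=T)"
```

```text
clock: 24.75
eef_pos: [481.1, -31.1, 142.0]
tool_rot: [-3.134, -0.001, 2.561]
force: [0.6, -0.3, -0.1]
width: 85.2
gripper_force: 0.0
clock: 25.17
eef_pos: [532.5, 120.8, 140.8]
tool_rot: [-3.134, -0.001, 2.563]
force: [0.9, -0.4, 0.3]
width: 85.2
gripper_force: 0.0
clock: 25.58
eef_pos: [583.9, 272.2, 139.5]
tool_rot: [-3.133, -0.0, 2.562]
force: [0.4, 0.8, 0.8]
width: 85.7
gripper_force: 0.0
clock: 26.0
eef_pos: [591.7, 299.2, 139.1]
tool_rot: [-3.134, 0.004, 1.998]
force: [-0.2, -0.1, -0.2]
width: 85.5
gripper_force: 0.0
clock: 26.42
eef_pos: [591.8, 298.9, 139.3]
tool_rot: [-3.138, 0.008, 1.387]
force: [-0.7, 0.7, 0.1]
width: 85.4
gripper_force: 0.0
clock: 26.83
eef_pos: [591.8, 298.9, 139.4]
tool_rot: [3.14, 0.008, 0.829]
force: [-0.4, 0.1, -0.7]
width: 85.4
gripper_force: 0.0
clock: 27.08
eef_pos: [592.1, 299.2, 140.1]
tool_rot: [3.14, 0.007, 0.836]
force: [0.1, -0.1, -0.2]
width: 85.0
gripper_force: 0.0
shift(m, current axes) [0.0021 0.0007 0.1281] turn about tool z deg -0.1 joint7 -1.25
```

View pics/w7.png

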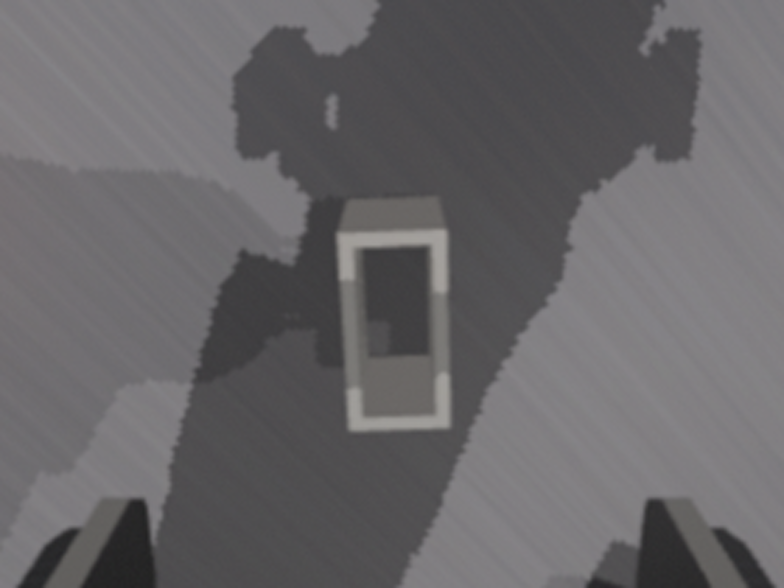

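The rect tube's rim corners are at (336,232), (448,228), (451,428) and (347,431).

```bash
python3 -c "
from h import *
d=ctrl.get_image('wrist'); P=ray2plane(d,np.load('w7.npz')['T'],[((x+.5)/2.8-.5+180,(y+.5)/2.8-.5+80) for x,y in [(336,232),(448,228),(451,428),(347,431)]],50)
c=P.mean(0);print(c,[np.degrees(np.arctan2(*(P[(i+1)%4]-P[i])[1::-1])).round(1) for i in range(4)])
rel(ctrl.read_state(),c[0],c[1],np.radians(-40.5),12)"
```

```text
[592.96092047 301.06604274  50.        ] [np.float64(-40.0), np.float64(-130.1), np.float64(139.7), np.float64(49.7)]
shift(m, current axes) [ 0.0027 -0.0009  0.1284] turn about tool z deg -1.6 joint7 -1.25
```

```bash
python3 -m handwheel '[[[0,0,-1.7],[0.0025,-0.001,0.01],0],[[0,0,0],[0,0,0.03],0],[[0,0,0],[0,0,0.03],0],[[0,0,0],[0,0,0.025],0],[[0,0,0],[0,0,0.02],0]]'
python3 -m handwheel '[[[0,0,0],[0,0,0.007],0],[[0,0,0],[0,0,0.001],0],[[0,0,0],[0,0,0],0],[[0,0,0],[0,0,0],0],[[0,0,0],[0,0,0],0]]'
```

```text
clock: 27.6
eef_pos: [591.8, 300.8, 22.9]
tool_rot: [-3.141, 0.008, 0.866]
force: [0.6, 0.4, 0.4]
width: 85.3
gripper_force: 0.0
clock: 28.02
eef_pos: [594.2, 301.9, 19.5]
tool_rot: [3.14, 0.003, 0.864]
force: [0.4, -0.0, 0.3]
width: 85.5
gripper_force: 0.0
```

```bash
python3 -m handwheel '[[[0,0,0],[0,0,0.003],0],[[0,0,0],[0,0,0.003],0],[[0,0,0],[0,0,0],0.3],[[0,0,0],[0,0,0],1],[[0,0,0],[0,0,0],1]]'
python3 -m handwheel '[[[0,0,0],[0,0,0],1],[[0,0,0],[0,0,0],1],[[0,0,0],[0,0,0],1],[[0,0,0],[0,0,0],1],[[0,0,0],[0,0,0],1]]'
python3 -m handwheel '[[[0,0,0],[0,0,-0.01],1],[[0,0,0],[0,0,-0.025],1],[[0,0,0],[0,0,-0.03],1],[[0,0,0],[0,0,-0.03],1],[[0,0,0],[0,0,-0.01],1]]'
python3 -c "
from h import *
rel(ctrl.read_state(),350,-322.5,np.radians(12),110)"
```

```text
clock: 28.43
eef_pos: [592.9, 301.2, 11.9]
tool_rot: [3.141, 0.006, 0.864]
force: [0.5, 0.2, -0.1]
width: 51.7
gripper_force: 0.0
clock: 28.85
eef_pos: [593.2, 301.3, 12.1]
tool_rot: [3.14, 0.006, 0.864]
force: [0.6, -1.2, 2.2]
width: 29.4
gripper_force: 59.7
clock: 29.27
eef_pos: [595.4, 302.9, 121.5]
tool_rot: [3.138, 0.0, 0.864]
force: [0.6, 1.2, -1.8]
width: 29.4
gripper_force: 59.5
shift(m, current axes) [-0.6349  0.2195  0.0123] turn about tool z deg -52.5 joint7 -1.23
```

```bash
python3 -m handwheel '[[[0,0,0],[-0.012,0.004,0],1],[[0,0,0],[-0.024,0.008,0],1],[[0,0,0],[-0.029,0.01,0],1],[[0,0,0],[-0.029,0.01,0],1],[[0,0,0],[-0.029,0.01,0],1]]'
python3 -m handwheel '[[[0,0,0],[-0.029,0.01,0],1],[[0,0,0],[-0.029,0.01,0],1],[[0,0,0],[-0.029,0.01,0],1],[[0,0,0],[-0.029,0.01,0],1],[[0,0,0],[-0.029,0.01,0],1]]'
python3 -m handwheel '[[[0,0,0],[-0.029,0.01,0],1],[[0,0,0],[-0.029,0.01,0],1],[[0,0,0],[-0.029,0.01,0],1],[[0,0,0],[-0.029,0.01,0],1],[[0,0,0],[-0.029,0.01,0],1]]'
python3 -m handwheel '[[[0,0,0],[-0.029,0.01,0],1],[[0,0,0],[-0.029,0.01,0],1],[[0,0,0],[-0.029,0.01,0],1],[[0,0,0],[-0.029,0.01,0],1],[[0,0,0],[-0.029,0.01,0],1]]'
python3 -m handwheel '[[[0,0,0],[-0.029,0.01,0],1],[[0,0,0],[-0.022,0.008,0],1],[[0,0,0],[-0.01,0.004,0],1],[[0,0,0],[0,0,0],1],[[0,0,0],[0,0,0],1]]'
python3 -c "
from h import *
s=ctrl.read_state();print(s['qpos'].round(2)); rel(s,350,-322.5,np.radians(12),110)"
```

```text
clock: 29.68
eef_pos: [544.0, 179.7, 117.2]
tool_rot: [3.141, 0.007, 0.865]
force: [0.4, -0.4, -2.4]
width: 29.4
gripper_force: 59.5
clock: 30.1
eef_pos: [488.0, 36.9, 118.3]
tool_rot: [3.141, 0.007, 0.864]
force: [-0.8, -0.7, -2.2]
width: 29.4
gripper_force: 59.5
clock: 30.52
eef_pos: [432.0, -105.6, 119.3]
tool_rot: [3.141, 0.006, 0.864]
force: [0.7, -0.6, -1.4]
width: 29.4
gripper_force: 59.5
clock: 30.93
eef_pos: [375.8, -248.3, 120.3]
tool_rot: [3.141, 0.006, 0.864]
force: [0.5, -0.1, -2.1]
width: 29.3
gripper_force: 59.5
clock: 31.35
eef_pos: [354.0, -307.3, 120.6]
tool_rot: [3.141, 0.005, 0.863]
force: [-0.1, 0.3, -1.6]
width: 29.9
gripper_force: 59.5
[ 0.74  0.56 -0.13  2.11  0.17  0.48 -0.22]
shift(m, current axes) [-0.0141  0.0068  0.0107] turn about tool z deg -52.5 joint7 -0.22
```

```bash
python3 -m handwheel '[[[0,0,-4],[-0.01,0.005,0],1],[[0,0,-7],[-0.004,0.002,0],1],[[0,0,-7],[0,0,0],1],[[0,0,-7],[0,0,0],1],[[0,0,-7],[0,0,0],1]]'
python3 -m handwheel '[[[0,0,-7],[0,0,0],1],[[0,0,-7],[0,0,0],1],[[0,0,-6.5],[0,0,0],1],[[0,0,0],[0,0,0],1],[[0,0,0],[0,0,0],1]]'
python3 -c "
from h import *
s,d,T=wrist(); rel(s,350,-322.5,np.radians(12),20);crop(d['pixels'],180,80,460,290,2.8,'pics/w8.png'); np.savez('w8.npz',T=T)"
```

```text
clock: 31.77
eef_pos: [351.7, -320.8, 120.9]
tool_rot: [-3.139, 0.004, 1.432]
force: [-0.9, -0.0, -2.1]
width: 29.3
gripper_force: 59.4
clock: 32.18
eef_pos: [351.3, -321.5, 120.8]
tool_rot: [-3.138, 0.003, 1.78]
force: [-0.1, -0.6, -2.1]
width: 29.6
gripper_force: 59.5
shift(m, current axes) [-0.0004 -0.0011  0.1008] turn about tool z deg -0.0 joint7 0.44
```

View pics/w8.png

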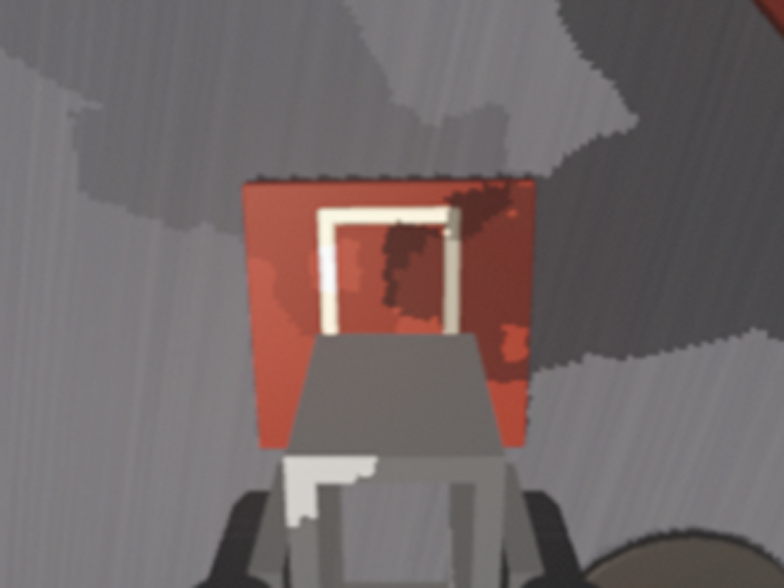

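Aligned. The inner far edge midpoint is at crop (389.5,224), and the tube's lower front edge midpoint is at (394,334).

```bash
python3 -c "
from h import *
at('w8.npz',389.5,224,8,12,20)
at('w8.npz',394,334,108.8,12,20)"
```

```text
[ 342.52302735 -292.6525256     8.        ]
shift(m, current axes) [ 0.0307 -0.002   0.1008] turn about tool z deg -0.1 joint7 0.44
[ 344.33765402 -292.03599562  108.8       ]
shift(m, current axes) [3.130e-02 1.000e-04 1.008e-01] turn about tool z deg -0.1 joint7 0.44
```

```bash
python3 -m handwheel '[[[0,0,0],[-0.002,-0.002,0.01],1],[[0,0,0],[0,0,0.025],1],[[0,0,0],[0,0,0.025],1],[[0,0,0],[0,0,0.015],1],[[0,0,0],[0,0,0.01],1]]'
python3 -m handwheel '[[[0,0,0],[0,0,0.007],1],[[0,0,0],[0,0,0.002],1],[[0,0,0],[0,0,0],1],[[0,0,0],[0,0,0],1],[[0,0,0],[0,0,0],1]]'
python3 -c "
from h import *
s=ctrl.read_state(); print(s['qpos'].round(2)); rel(s,349,-324,np.radians(12),20)"
```

```text
clock: 32.75
eef_pos: [347.8, -325.3, 33.7]
tool_rot: [-3.135, 0.002, 1.78]
force: [0.5, -0.6, -1.9]
width: 29.6
gripper_force: 59.5
clock: 33.17
eef_pos: [349.2, -326.4, 27.5]
tool_rot: [-3.138, 0.005, 1.78]
force: [-0.3, -0.2, -2.3]
width: 29.3
gripper_force: 59.5
[ 0.85  0.75 -0.24  2.14  0.57  0.31  0.33]
shift(m, current axes) [0.0024 0.0003 0.0075] turn about tool z deg -0.0 joint7 0.33
```

```bash
python3 -m handwheel '[[[0,0,0],[0.002,0,0.003],1],[[0,0,0],[0,0,0.002],1],[[0,0,0],[0,0,0.001],1],[[0,0,0],[0,0,0],1],[[0,0,0],[0,0,0],1]]'
python3 -m handwheel '[[[0,0,0],[0,0,0.0005],1],[[0,0,0],[0,0,0.0005],1],[[0,0,0],[0,0,0],1],[[0,0,0],[0,0,0],1],[[0,0,0],[0,0,0],1]]'
```

```text
clock: 33.58
eef_pos: [348.4, -324.1, 20.9]
tool_rot: [-3.137, 0.004, 1.78]
force: [-1.3, 0.2, -2.1]
width: 29.1
gripper_force: 59.5
clock: 34.0
eef_pos: [348.4, -324.2, 20.0]
tool_rot: [-3.137, 0.005, 1.78]
force: [-0.3, -0.4, 1.4]
width: 29.4
gripper_force: 59.8
```

Contact. I'll release, rise, move aside and check from the top.

```bash
python3 -m handwheel '[[[0,0,0],[0,0,0],0.6],[[0,0,0],[0,0,0],0.4],[[0,0,0],[0,0,0],0],[[0,0,0],[0,0,0],0],[[0,0,0],[0,0,0],0]]'
python3 -m handwheel '[[[0,0,0],[0,0,0],0],[[0,0,0],[0,0,-0.01],0],[[0,0,0],[0,0,-0.03],0],[[0,0,0],[0,0,-0.03],0],[[0,0,0],[0,0,-0.03],0]]'
python3 -m handwheel '[[[0,0,0],[0,0,-0.03],0],[[0,0,0],[-0.015,0,-0.03],0],[[0,0,0],[-0.03,0,0],0],[[0,0,0],[-0.03,0,0],0],[[0,0,0],[-0.03,0,0],0]]'
python3 -m handwheel '[[[0,0,0],[-0.03,0,0],0],[[0,0,0],[-0.03,0,0],0],[[0,0,0],[-0.02,0,0],0],[[0,0,0],[0,0,0],0],[[0,0,0],[0,0,0],0]]'
python3 -c "
from h import *
d=ctrl.get_image('top');crop(d['pixels'],195,120,455,270,3,'pics/top2.png')"
```

```text
clock: 34.42
eef_pos: [348.4, -324.1, 19.9]
tool_rot: [-3.137, 0.004, 1.78]
force: [0.0, 0.2, -0.0]
width: 80.1
gripper_force: 0.0
clock: 34.83
eef_pos: [348.2, -323.0, 120.8]
tool_rot: [-3.136, 0.003, 1.781]
force: [1.3, -0.2, 0.7]
width: 85.4
gripper_force: 0.0
clock: 35.25
eef_pos: [370.8, -427.5, 181.5]
tool_rot: [-3.138, 0.006, 1.78]
force: [-0.3, 0.4, 0.1]
width: 85.0
gripper_force: 0.0
clock: 35.67
eef_pos: [386.8, -504.6, 180.0]
tool_rot: [-3.137, 0.003, 1.779]
force: [0.7, 0.5, -0.3]
width: 85.9
gripper_force: 0.0
```

View pics/top2.png

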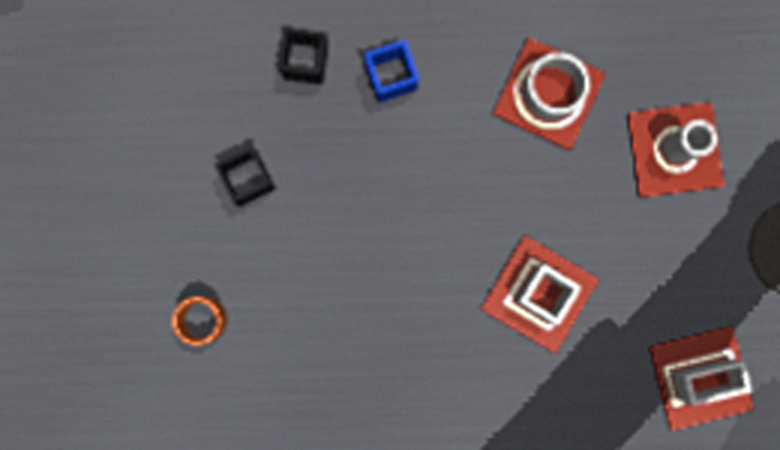

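All four are standing on their plates, and the copper and blue tubes haven't moved. One closer crop of the square and rect for centring and yaw.

```bash
python3 -c "
from poses import *
for n,p,z in [('big',(557,84),58),('small',(698,138),88),('psmall',(676,149),8),('pbig',(550,93),8)]: print(n,f([p],z)[0].round(1))
crop(d['pixels'],350,190,450,265,8,'pics/top3.png')"
```

```text
big [ 645.8 -177.    58. ]
small [ 586.2 -305.5   88. ]
psmall [ 585.9 -306.3    8. ]
pbig [ 645.9 -178.2    8. ]
```

View pics/top3.png

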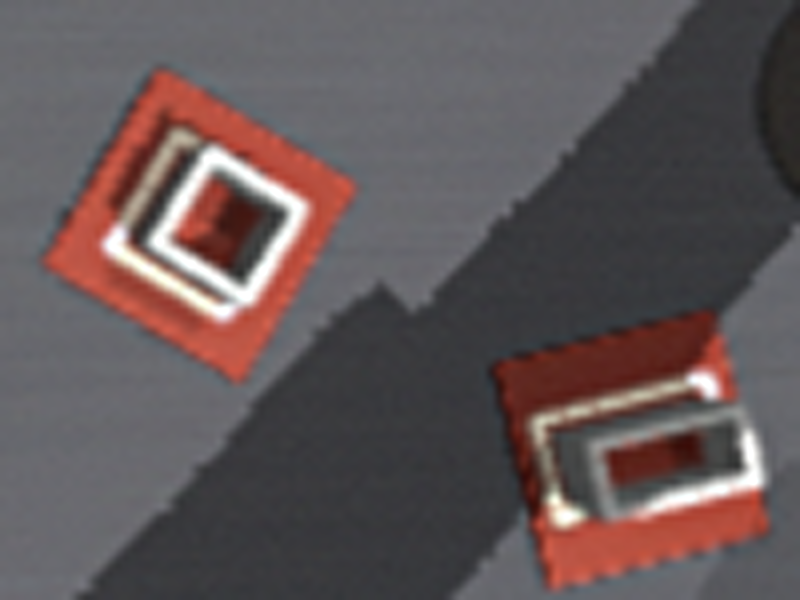

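Both rims run parallel to their outlines. The square's corners are (205,142), (312,207), (248,308) and (147,240). The rect's are (585,440), (743,402), (766,485) and (612,520).

```bash
python3 -c "
from h import *
d=ctrl.get_image('top')
for n,q,z in [('sq',[(205,142),(312,207),(248,308),(147,240)],68),('psq',[(160,67),(357,187),(240,383),(43,260)],8),('rect',[(585,440),(743,402),(766,485),(612,520)],58),('prect',[(495,363),(713,312),(770,528),(550,590)],8)]:
    P=ray2plane(d,d['pose'],(np.array(q)+.5)/8-.5+[350,190],z); print(n,P.mean(0)[:2].round(1),[np.degrees(np.arctan2(*(P[(i+1)%4]-P[i])[1::-1])).round(1) for i in range(4)])
print(ctrl.read_state()['clock'])"
```

```text
sq [ 440.8 -162.7] [np.float64(-122.5), np.float64(146.0), np.float64(54.9), np.float64(-32.1)]
psq [ 440.8 -161.7] [np.float64(-122.5), np.float64(147.5), np.float64(56.8), np.float64(-32.7)]
rect [ 350.7 -326.5] [np.float64(-78.2), np.float64(-166.0), np.float64(101.0), np.float64(17.3)]
prect [ 351.9 -325.1] [np.float64(-78.4), np.float64(-166.7), np.float64(103.9), np.float64(12.2)]
35.8167
```

All within 2 mm. Handing in.

```bash
python3 -c "
from cell import ctrl
print(ctrl.finish_job())"
```

```text
the job is handed in; nothing more can be done
None
```

I handed the job in at about 36 s: all four steel tubes stand upright on their own plates, centred within about 2 mm and within about 3° of their outlines by the top camera. The copper and blue tubes stand where they were, and the job's own verdict was not shown.

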